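Feed the empty cans into the crusher chute

ROBOT

A 6-joint arm with a two-finger parallel gripper is mounted at the origin on the work surface. World frame = base frame: x ahead of the robot, y to its left, z up, the work surface at z = 0. Lengths are in m, angles in rad, forces in N, time in s.
With the tool pointing down it reaches from about 0.425 to 0.95 m from the base axis. Payload 3.5 kg.
Tool frame: the origin (TCP) lies midway between the tips of the shut fingers; the grasp point (between the pads) lies 19 mm behind it (ctrl.pinch_z is the distance from the TCP to the grasp point, in m); z points along the fingers, y is the line along which they close (so a half turn about z gives the same grasp; the last joint's range is limited). The gripper opens to 85 mm and grips with 20 to 120 N. Pads are 22 mm wide; open, the fingers measure 114 mm over their backs; the gripper's body (76 mm by 85 mm) begins 54 mm behind the grasp point. The pads swing forward as they close: fully open they stand 13 mm farther back than shut.
Start: joints at [1.173, 0.286, 1.577, -0, 1.279, -0.15], TCP at [0.166, 0.654, 0.231] pointing down, gripper open.
Joint ranges: [-2.77, 2.77], [-0.9, 2.22], [0.21, 2.48], [-1.53, 4.67], [0.24, 2.81], [-2.84, 2.84]. Speed limits (rad/s): [2.79, 2.79, 3.14, 3.14, 3.14, 3.14].

INTERFACE

Orientations are given as a unit quaternion [x, y, z, w].
In Python, from plant import get_state, viewer, sign_off, ctrl gives the robot as it stands. The module is installed in compiled form; this text tells all that it offers.
- The arm moves only by the shell command python3 -m handwheel 'ROWS' [FORCE]. ROWS is JSON, a list that holds one entry, the list of rows, each a list of 5 numbers: the finger opening in m, from 0 to 0.0854, then the shift along the tool's x, y, z in m, then the turn about the tool's z in degrees. In form: [[[claw, x, y, z, spin], ...]]. A call has 1 to 12 rows; each row shifts and turns the commanded pose from where the row before left it, along the tool's axes as they then stand; what a row does not reach is not made up. A row lasts 1/12 s, in which the tool goes at most 41.7 mm and 7.16 degrees, less where a joint would pass 70% of its speed; a pose out of reach is approached as far as the arm can. A call is refused whole if a number of a shift passes 0.0417 or a number of a turn 7.16, either way. A call with a gripper value outside its range is refused whole. The fingers move at their own pace and stop on an object; FORCE is the grip in N (left out, the last holds). Time passes only in rows, so rows that do not move let the fingers close. It gives the time, the measured TCP pose, the force, the opening and the grip force at its end, in the units of the state.
- get_state(): the state, without advancing time (a new reading comes with each control period).
- viewer.read_camera(name): name is "scene" or "side" or "wrist"; returns the picture (420x560x3 uint8, blue, green, red); there is no depth.
- viewer.camera_params(name): a dict with "fov_y" (degrees; the focal length in pixels is half the picture's height over the tangent of half this angle, whatever the lens; pixels are square), "cx", "cy" (the principal point, pixels), "xyz" and "attitude" of the camera in the world; the wrist camera has in their place "hand_eye" (4x4, takes a point from camera to tool coordinates, whose origin is the TCP and whose axes are the flange's). Camera axes: x right, y up, looking along -z (the intrinsics and any distortion apply to the point x, -y, -z); pixel columns grow to the right and rows downward; lengths in m; the calibration is good to about 2 mm. A picture is of the moment at which its call begins: read the wrist's pose just before it. camera_params takes no time and is no camera call.
- sign_off(): hands the job in; it is judged then, once.
Trained networks look in the newest picture that a camera, given by its name, has taken for a name from the list of things; names that differ only in an ending like _2 or _b are one class to them, and where a whole thing is asked for, a point or a joint stands for the part that bears it (a point fixed in the world has none). Each returns a list of dicts, best first, with "confidence" (0 to 1); they miss things now and then, are a little off and sometimes report something else, mostly with a low value. They report only what shows in the picture. A call takes as long as a camera call.
- viewer.look_for(camera, name): "extent" ([left, top, width, height] as shares, 0 to 1, of the picture: columns of its width, rows of its height, round what is visible of it).
- viewer.outline_of(camera, name): "mask" (420x560 bool, what is visible of it) and "extent" ([left, top, width, height] as shares, 0 to 1, of the picture: columns of its width, rows of its height, round what is visible of it).
- viewer.pinpoint(camera, name): "xy" ([column, row] as shares, 0 to 1, of the picture: columns of its width, rows of its height: a listed point, or the origin of a listed thing).
The state is a dict: "time": time; "qpos": joint angles; "dq": joint speeds; "joint_efforts": joint torques, N m; "eef_pos": TCP position; "tcp_rot": TCP orientation; "contact_force": force on the tool from outside, world axes, zero at the start; "wrist_torque": the same for the moment, N m; "opening": opening from 0.0 (shut) to 1.0 (fully open); "finger_force": force on a finger pad.
Only numpy, scipy, OpenCV 4.12 (cv2) and the standard library are available. Lean on these libraries where they do the work, as an engineer would, in place of code of your own. Each camera call takes 0.05 s, during which the arm holds its last target. There are 200 camera calls.

TASK

Take the two empty slim drinks cans out of the blue bottle crate and feed them one after the other into the can crusher's sloping chute: lay each can crosswise on the chute floor in the open feed end at the top, opened end (the end with the tab) towards the robot's side of the chute over the drip tray, let it touch down before you let go, and have it roll down to the stop before you lay in the next. The cans still hold dregs, so never put or drop them on the bare shelf, and leave the bottles, jar, jug, tin and brush as they are.

Things in the scene. Friction and masses are not known exactly. Their poses are not given: they have to be found in the camera images.
- can_a_mid (a point): Centre of a slim empty steel drinks can, rigid, 53 mm in diameter, 134 mm tall, 20 to 40 g, on its axis 67 mm above its foot. At the start it stands upright, top up, loose in one of the three cells of the crate's row nearest the robot, its foot 9 mm above the shelf, so about 83 mm of it stands above the crate's walls.
- can_a_top (a point): Middle of the same can's top, the opened end: a slightly narrowed neck (about 49 mm), a dark mouth hole and a ring tab. The other end is domed and has no hole.
- can_a: The same can; origin at the centre of its foot, z axis towards its top.
- can_b_mid (a point): Centre of the second can, same in every way as the first, standing in another cell of the near row.
- can_b_top (a point): Middle of the second can's top (opened end).
- can_b: The second can; origin at the centre of its foot, z axis towards its top.
- crate: Low blue plastic bottle crate, fixed, 200 x 295 mm outside (its x, y), walls 60 mm high, dividers 52 mm. Origin under its centre. Two rows of three cells, about 92 mm square: the near row at x = -47, y = -95, 0, 95 mm holds the two cans and a jam jar in any order; the far row (x = +47 mm) holds three taller bottles (up to 215 mm).
- crusher: Steel can crusher, fixed to the shelf. Origin on the shelf; x points away from the robot's side, along the crushing ram whose press lever stands up (to about 440 mm) behind the low end of the chute; y points along the chute towards its upper feed end. A low aluminium drip tray (14 mm high) lies along its front at x = -77 to -133 mm, y = -110 to +140 mm.
- chute: The crusher's sheet steel feed chute, 12 degrees of slope. Origin on its floor, mid width, at the foot of the end stop at the low end; x level across the chute, away from the robot's side; y up the slope; z off the floor. Floor 144 mm wide between side rails, 330 mm long. Front rail (x = -72 mm) 18 mm high, back rail (x = +72 mm) 45 mm, 3 mm thick. A can more than 10 degrees askew may jam.
- feed_mouth (a point): Point on the chute floor in the middle of the open feed end, 255 mm up the slope from the stop. The chute is open from above from 175 to 330 mm and ends at 330 mm in a 20 mm high plate; there each rail carries a 14 mm lip flared 40 degrees outwards. A can laid here leaves about 45 mm of floor either side of it along the slope for fingers.
- chute_stop (a point): Point on the chute floor at the foot of the end stop. Over the low 165 mm of the chute two hold-down rods and two hoops run 62 mm above the floor (tops at 71 mm), so cans only get there by rolling; the rails are smooth. The first can ends with its centre 27 mm up the slope from the stop, the second at 80 mm.
- jam_jar: Bystander: closed glass jar, 66 x 82 mm, in the crate's near row. Origin under its centre.
- pet_1: Bystander: clear PET bottle, 65 x 215 mm, in the crate's far row. Origin under its centre.
- pet_2: Bystander: clear PET bottle, 65 x 200 mm, in the crate's far row. Origin under its centre.
- brown_bottle: Bystander: brown glass bottle, 61 x 205 mm, in the crate's far row. Origin under its centre.
- red_jug: Bystander: small red plastic jug with twist cap and side handle, 96 mm across (118 with the handle), 158 mm tall, standing on the shelf. Origin under its centre.
- food_tin: Bystander: closed food tin, 73 x 110 mm, standing on the shelf in front of the crate. Origin under its centre.
- dish_brush: Bystander: dish brush lying on the shelf in front of the crusher, about 200 mm long.

How it is judged:
On the way, in this order (a step that is already met when the one before it is completed fails the run):
1. one can lies crosswise on the chute floor in the feed end, opened end to the robot's side, touching down while still held (((z of can_a_mid in the frame of chute between 0.018 and 0.034 m and x of can_a_top in the frame of chute below -0.05 m and angle between the z axis of can_a and the x axis of chute, either way round below 0.2 rad and y of can_a_mid in the frame of chute between 0.19 and 0.325 m and contact force between the fingers and can_a above 1 N and contact force between can_a and chute above 0.2 N) or (z of can_b_mid in the frame of chute between 0.018 and 0.034 m and x of can_b_top in the frame of chute below -0.05 m and angle between the z axis of can_b and the x axis of chute, either way round below 0.2 rad and y of can_b_mid in the frame of chute between 0.19 and 0.325 m and contact force between the fingers and can_b above 1 N and contact force between can_b and chute above 0.2 N))), for 0.1 s.
2. it has been let go and has rolled down to the end stop, lying crosswise (((z of can_a_mid in the frame of chute between 0.018 and 0.034 m and x of can_a_top in the frame of chute below -0.05 m and angle between the z axis of can_a and the x axis of chute, either way round below 0.2 rad and y of can_a_mid in the frame of chute below 0.036 m and linear speed of can_a below 0.04 m/s) or (z of can_b_mid in the frame of chute between 0.018 and 0.034 m and x of can_b_top in the frame of chute below -0.05 m and angle between the z axis of can_b and the x axis of chute, either way round below 0.2 rad and y of can_b_mid in the frame of chute below 0.036 m and linear speed of can_b below 0.04 m/s))), for 0.2 s.
3. with the first at the stop, the other can lies crosswise on the chute floor in the feed end, opened end to the robot's side, touching down while still held (((z of can_a_mid in the frame of chute between 0.018 and 0.034 m and x of each of can_a_top, can_b_top in the frame of chute below -0.05 m and angle between the z axis of each of can_a, can_b and the x axis of chute, either way round below 0.2 rad and y of can_a_mid in the frame of chute below 0.036 m and linear speed of can_a below 0.04 m/s and z of can_b_mid in the frame of chute between 0.018 and 0.034 m and y of can_b_mid in the frame of chute between 0.19 and 0.325 m and contact force between the fingers and can_b above 1 N and contact force between can_b and chute above 0.2 N) or (z of can_b_mid in the frame of chute between 0.018 and 0.034 m and x of each of can_b_top, can_a_top in the frame of chute below -0.05 m and angle between the z axis of each of can_b, can_a and the x axis of chute, either way round below 0.2 rad and y of can_b_mid in the frame of chute below 0.036 m and linear speed of can_b below 0.04 m/s and z of can_a_mid in the frame of chute between 0.018 and 0.034 m and y of can_a_mid in the frame of chute between 0.19 and 0.325 m and contact force between the fingers and can_a above 1 N and contact force between can_a and chute above 0.2 N))), for 0.1 s.
At the end, for the whole second after the job is handed in: Both cans lie at rest on the chute floor at its low end, axis within 0.2 rad of crosswise and opened end towards the robot's side: one against the end stop (centre within 36 mm of it along the slope), the other right behind it (centre 65 to 92 mm from the stop), both slower than 0.04 m/s and let go (((z of can_a_mid in the frame of chute between 0.018 and 0.034 m and x of each of can_a_top, can_b_top in the frame of chute below -0.05 m and angle between the z axis of each of can_a, can_b and the x axis of chute, either way round below 0.2 rad and y of can_a_mid in the frame of chute below 0.036 m and linear speed of each of can_a, can_b below 0.04 m/s and z of can_b_mid in the frame of chute between 0.018 and 0.034 m and y of can_b_mid in the frame of chute between 0.065 and 0.092 m) or (z of can_b_mid in the frame of chute between 0.018 and 0.034 m and x of each of can_b_top, can_a_top in the frame of chute below -0.05 m and angle between the z axis of each of can_b, can_a and the x axis of chute, either way round below 0.2 rad and y of can_b_mid in the frame of chute below 0.036 m and linear speed of each of can_b, can_a below 0.04 m/s and z of can_a_mid in the frame of chute between 0.018 and 0.034 m and y of can_a_mid in the frame of chute between 0.065 and 0.092 m))); the robot touches nothing.
It fails at once if a can is put or dropped on the bare shelf (height (world z) of any of can_a_mid, can_b_mid below 0.0705 m).
It fails at once if a bystander is knocked over or shoved away (distance of any of jam_jar, pet_1, pet_2, brown_bottle, red_jug, food_tin, dish_brush from where it was at the start of the episode above 0.05 m or angle between any of jam_jar, pet_1, pet_2, brown_bottle, red_jug, food_tin's own z axis and vertical above 0.45 rad).
It also fails if it takes over 72 s, if anything falls off the work surface, if the arm or the gripper's body presses on something with over 40 N, if the wrist force passes 120 N, or if a joint passes its speed limit or range.

## Working session

There is one attempt and no reset: what is moved stays moved. The work goes in short steps, Python scripts to look and compute and a shell command to move; the robot and the scene stay as the last step left them, time stands still between calls to the robot, and variables do not carry over. Pictures are saved under pics/ and viewed, at most 10 in all, crops included, and the job is handed in when it is done.

```bash
mkdir -p pics
cat > h.py <<'E'
import numpy as np,cv2
from scipy.spatial.transform import Rotation as R
from plant import get_state, viewer, sign_off, ctrl
def cam(n,s=None):
    p=viewer.camera_params(n); f=210/np.tan(np.radians(p['fov_y'])/2)
    if n=='wrist':
        s=s or get_state(); T=np.eye(4);T[:3,:3]=R.from_quat(s['tcp_rot']).as_matrix();T[:3,3]=s['eef_pos']
        T=T@np.array(p['hand_eye'])
    else:
        T=np.eye(4);a=np.array(p['attitude']);T[:3,:3]=a if a.shape==(3,3) else R.from_quat(a).as_matrix();T[:3,3]=p['xyz']
    return p,f,T
def ray(n,c,r,s=None):
    p,f,T=cam(n,s); d=T[:3,:3]@np.array([(c-p['cx'])/f,-(r-p['cy'])/f,-1]); return T[:3,3],d/np.linalg.norm(d)
def atz(n,c,r,z,s=None):
    o,d=ray(n,c,r,s); return o+d*(z-o[2])/d[2]
def proj(n,P,s=None):
    p,f,T=cam(n,s); q=T[:3,:3].T@(np.array(P)-T[:3,3]); return p['cx']-f*q[0]/q[2],p['cy']+f*q[1]/q[2]
def tri(rs):
    A=0;b=0
    for o,d in rs:
        M=np.eye(3)-np.outer(d,d);A=A+M;b=b+M@o
    return np.linalg.solve(A,b)
E
python3 - <<'E'
from h import *
s=get_state();print(s)
ims=[]
for n in ['scene','side','wrist']:
    print(n,viewer.camera_params(n))
    cv2.imwrite(f'pics/{n}0.png',viewer.read_camera(n))
for n in ['scene','side']:
    for k in ['can_a_top','can_a_mid','crate','crusher','chute','feed_mouth','chute_stop','jam_jar','red_jug','food_tin','dish_brush']:
        print(n,k,[(round(d['confidence'],2),np.round(np.array(d['xy'])*[560,420],1).tolist()) for d in viewer.pinpoint(n,k)[:3]])
E
```

```text
{'time': 0.0, 'qpos': array([ 1.17299201e+00,  2.87209472e-01,  1.57817008e+00,  6.21463279e-06,
        1.27858518e+00, -1.50015851e-01]), 'dq': array([-5.11120861e-05,  1.67785680e-04, -4.04067663e-04,  1.77992439e-04,
       -1.29244310e-03,  9.62510362e-04]), 'joint_efforts': array([ 3.65703963e-04, -4.05988669e+01, -2.92621368e+01, -1.27670423e-04,
        5.85756119e-03,  5.37606780e-06]), 'eef_pos': array([0.16527624, 0.65378208, 0.22992171]), 'tcp_rot': array([ 1.23578321e-01,  9.92334113e-01, -1.14101871e-03, -3.23684357e-04]), 'contact_force': array([ 0.60242871, -0.23432642,  0.77434639]), 'wrist_torque': array([-0.05159911, -0.05210645,  0.00604875]), 'finger_force': 0.0, 'opening': 1.005371727244475}
scene {'fov_y': 42.573709924022886, 'cx': 278.4893269674736, 'cy': 209.9900255311637, 'xyz': array([ 1.33873915, -0.68089206,  0.93349498]), 'attitude': array([0.39456679, 0.18429729, 0.37325494, 0.81916562])}
side {'fov_y': 47.022880265621104, 'cx': 280.5726783658727, 'cy': 210.5008355085183, 'xyz': array([-0.18199931, -0.6806597 ,  0.87287954]), 'attitude': array([ 0.40466
[... 700 characters left out ...]
.69, [252.8, 226.7])]
scene chute_stop [(0.7, [157.7, 292.2])]
scene jam_jar [(0.57, [358.1, 205.1])]
scene red_jug []
scene food_tin [(0.87, [321.3, 173.7])]
scene dish_brush [(0.71, [123.1, 262.1])]
side can_a_top [(0.88, [205.9, 148.3]), (0.25, [319.8, 215.7])]
side can_a_mid [(0.81, [205.7, 165.1]), (0.25, [203.2, 147.8])]
side crate [(0.58, [235.5, 192.8])]
side crusher [(0.93, [326.5, 264.7])]
side chute [(0.87, [396.6, 284.2])]
side feed_mouth [(0.7, [318.5, 217.5]), (0.54, [218.4, 194.2])]
side chute_stop [(0.88, [396.8, 282.6]), (0.61, [204.9, 167.1])]
side jam_jar [(0.9, [221.4, 194.4])]
side red_jug []
side food_tin [(0.92, [157.0, 219.2])]
side dish_brush [(0.56, [331.0, 358.2])]
```

View pics/scene0.png

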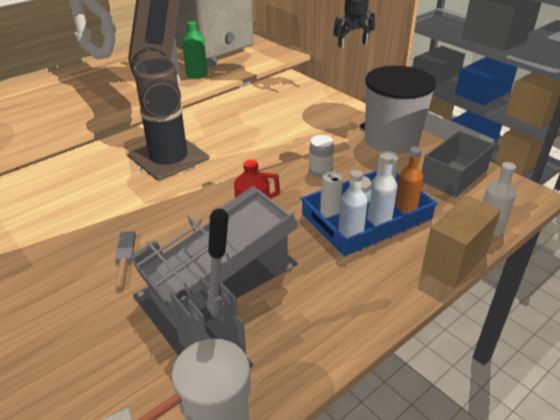

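View pics/side0.png

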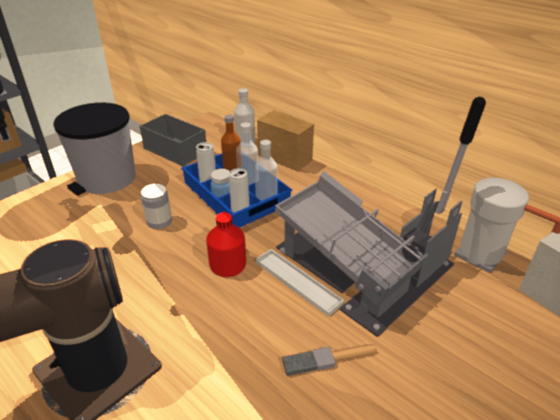

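View pics/wrist0.png

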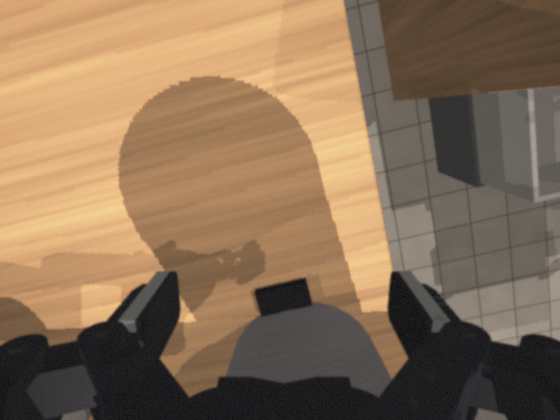

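The scene view shows the crate at (365,215) with one can at (331,180) and the other hidden at (389,158); the chute runs from (157,292) up to (253,227). The side view shows can tops at (206,148) and (239,175) with the jar between them, and the jug at (226,245) and tin at (157,205) nearer the robot. The wrist view shows only shelf and fingers.

Run:
```python
from h import *
P={'can?top':((389.6,157.7),(205.9,148.3)),'can?mid':((385.8,177.9),(205.7,165.1)),'crate':((365.1,215.8),(235.5,192.8)),'crusher':((236,276.7),(326.5,264.7)),
'chute':((156,295.5),(396.6,284.2)),'feed':((252.8,226.7),(318.5,217.5)),'stop':((157.7,292.2),(396.8,282.6)),'tin':((321.3,173.7),(157,219.2)),'jar':((358.1,205.1),(221.4,194.4)),'brush':((123.1,262.1),(331,358.2))}
for k,(a,b) in P.items(): print(k,tri([ray('scene',*a),ray('side',*b)]).round(4))
for n in ['scene','side']:
    for k in ['can_a_top','can_b_mid','red_jug']:
        print(n,k,[(round(d['confidence'],2),np.round(np.array(d['extent'])*[560,420,560,420],1).tolist()) for d in viewer.look_for(n,k.replace('_top','').replace('_mid',''))[:4]])
print('2 tops', atz('side',239,174,.143), atz('side',205.9,148.3,.143),atz('scene',331,177,.143),atz('side',226,270,0))
```

```text
can?top [0.6004 0.3443 0.1368]
can?mid [0.5974 0.347  0.0726]
crate [0.6215 0.2437 0.0059]
crusher [ 0.5683 -0.1581 -0.0008]
chute [ 0.5616 -0.3614  0.0745]
feed [ 0.5766 -0.1112  0.1306]
stop [ 0.5617 -0.3586  0.0802]
tin [ 0.382   0.3153 -0.0043]
jar [0.5802 0.2609 0.0116]
brush [ 0.3481 -0.3431  0.0044]
scene can_a_top [(0.76, [377.9, 148.8, 20.0, 28.8]), (0.58, [321.9, 169.5, 18.9, 49.7])]
scene can_b_mid [(0.76, [377.9, 148.8, 20.0, 28.8]), (0.58, [321.9, 169.5, 18.9, 49.7])]
scene red_jug [(0.65, [232.2, 157.5, 47.6, 40.3])]
side can_a_top [(0.97, [199.8, 144.7, 20.2, 37.0]), (0.65, [273.6, 171.6, 155.5, 134.8]), (0.58, [229.1, 169.2, 22.3, 41.9]), (0.54, [140.2, 184.4, 31.5, 44.7])]
side can_b_mid [(0.97, [199.8, 144.7, 20.2, 37.0]), (0.65, [273.6, 171.6, 155.5, 134.8]), (0.58, [229.1, 169.2, 22.3, 41.9]), (0.54, [140.2, 184.4, 31.5, 44.7])]
side red_jug [(0.81, [206.7, 211.3, 38.7, 65.0]), (0.25, [210.1, 167.7, 23.5, 30.0])]
2 tops [0.56353162 0.15885914 0.143     ] [0.59251174 0.33288633 0.143     ] [0.56489767 0.15682529 0.143     ] [0.37834931 0.02148916 0.        ]
```

```bash
python3 -m handwheel '[[[0.085,-0.02,-0.016,-0.005,0],[0.085,-0.03,-0.023,-0.005,0],[0.085,-0.03,-0.023,-0.005,0],[0.085,-0.03,-0.023,-0.005,0],[0.085,-0.03,-0.023,-0.005,0],[0.085,-0.03,-0.023,-0.005,0],[0.085,-0.03,-0.023,-0.005,0],[0.085,-0.03,-0.023,-0.005,0],[0.085,-0.03,-0.023,-0.005,0],[0.085,-0.03,-0.023,-0.005,0],[0.085,-0.03,-0.023,-0.005,0],[0.085,-0.03,-0.023,-0.005,0]]]' 30
python3 -m handwheel '[[[0.085,-0.03,-0.023,-0.005,0],[0.085,-0.026,-0.028,-0.005,0],[0.085,0,0,0,-5],[0.085,0,0,0,0],[0.085,0,0,0,0]]]'
cat > look.py <<'E'
from h import *
s=get_state(); im=viewer.read_camera('wrist')
print(s['eef_pos'].round(4),np.round(s['tcp_rot'],4))
for k in ['can_a_top','crate','jam_jar','feed_mouth']:
    for d in viewer.pinpoint('wrist',k)[:3]:
        x=np.array(d['xy'])*[560,420]; z=dict(can_a_top=.143,crate=0,jam_jar=.009,feed_mouth=.13)[k]
        print(k,round(d['confidence'],2),x.round(1),atz('wrist',*x,z,s).round(4))
        cv2.circle(im,tuple(int(v) for v in x),3,(0,0,255),-1)
for d in viewer.look_for('wrist','can_a')[:4]: print('ext',round(d['confidence'],2),np.round(np.array(d['extent'])*[560,420,560,420]))
import sys; cv2.imwrite(sys.argv[1],im)
E
python3 look.py pics/w1.png
```

```text
time: 2.55
eef_pos: [0.4397, 0.3062, 0.2919]
tcp_rot: [0.124, 0.992, 0.0, 0.0]
contact_force: [0.1, 0.5, 0.1]
opening: 0.993
finger_force: 0.0
time: 2.97
eef_pos: [0.4807, 0.2444, 0.3013]
tcp_rot: [0.082, 0.997, 0.0, -0.0]
contact_force: [0.2, -0.7, -0.4]
opening: 0.995
finger_force: 0.0
[0.4807 0.2444 0.3013] [ 8.160e-02  9.967e-01  2.000e-04 -1.000e-04]
can_a_top 0.69 [224.7 264.6] [0.5381 0.1802 0.143 ]
crate 0.73 [211.7 292.3] [0.6366 0.1173 0.    ]
jam_jar 0.7 [309.9 238.7] [0.5766 0.2642 0.009 ]
jam_jar 0.66 [211.7 292. ] [0.6316 0.1202 0.009 ]
ext 0.76 [190. 226.  60.  88.]
ext 0.69 [354. 227.  77.  78.]
ext 0.29 [189. 290.  70. 102.]
```

View pics/w1.png

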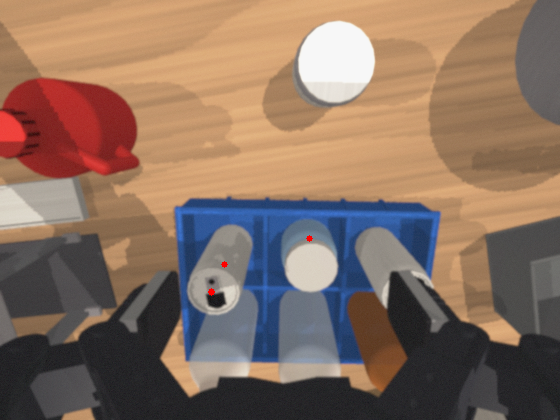

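The view shows can 1's top at about (214,290), the jar lid at (311,267), and can 2's top partly behind the right finger near (407,288). The crate's front edge is level in the image, so the tool is aligned with it.

Run:
```python
from h import *
s=get_state(); Rm=R.from_quat(s['tcp_rot']).as_matrix()
for n,x in [('c1',(214,290)),('c2',(407,288)),('jar',(311,267))]:
    P=atz('wrist',*x,.143 if n[0]=='c' else .091,s); print(n,P.round(4),'tool delta',(Rm.T@(P-s['eef_pos'])).round(4))
print(ctrl.pinch_z)
```

```text
c1 [0.5617 0.1661 0.143 ] tool delta [-0.0932 -0.0653  0.1582]
c2 [0.5887 0.3467 0.143 ] tool delta [-0.0913  0.1172  0.1582]
jar [0.5774 0.2606 0.091 ] tool delta [-0.0938  0.0304  0.2102]
0.0187
```

```bash
python3 -m handwheel '[[[0.085,-0.031,-0.022,0.02,0],[0.085,-0.031,-0.022,0.02,0],[0.085,-0.031,-0.023,0.02,0],[0.085,0,0,0,0],[0.085,0,0,0.03,0],[0.085,0,0,0.03,0],[0.085,0,0,0.03,0],[0.085,0,0,0.03,0],[0.085,0,0,0.03,0],[0.085,0,0,0,0]]]' 25
python3 - <<'E'
from h import *
cv2.imwrite('pics/s1.png',np.hstack([viewer.read_camera('side')[100:300,130:430],viewer.read_camera('scene')[100:300,230:530]]))
E
```

```text
time: 4.1
eef_pos: [0.5537, 0.1665, 0.0865]
tcp_rot: [0.08, 0.997, -0.001, -0.006]
contact_force: [-0.8, 0.2, -1.9]
opening: 1.0
finger_force: 0.0
```

View pics/s1.png

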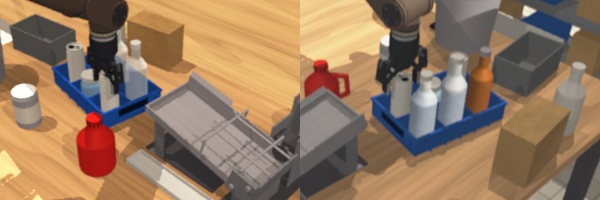

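```bash
python3 -m handwheel '[[[0.085,0,0,0,0],[0.085,0,0,0,0],[0.085,0,0,0,0]]]'
python3 -c "
from h import *
s=get_state();print(s['eef_pos'],s['tcp_rot'],s['dq'],s['qpos'])"
```

```text
time: 4.45
eef_pos: [0.5607, 0.1667, 0.0961]
tcp_rot: [0.08, 0.997, 0.0, 0.002]
contact_force: [0.2, 1.1, 0.3]
opening: 0.997
finger_force: 0.0
[0.56066162 0.16668709 0.09612004] [8.00803875e-02 9.96785601e-01 4.70185571e-04 2.31872607e-03] [-0.00355536  0.00544694  0.01018834 -0.00125475 -0.00090144  0.00064985] [ 1.15602222e-01  2.36088195e-01  1.90324690e+00  2.41969610e-05
  9.97525765e-01 -1.29487428e+00]
```

```bash
python3 -m handwheel '[[[0.085,0,0,0.006,0],[0.085,0,0,0,0],[0.04,0,0,0,0],[0.04,0,0,0,0],[0.04,0,0,0,0],[0.04,0,0,0,0],[0.04,0,0,0,0],[0.04,0,0,0,0],[0.04,0,0,0,0]]]' 25
```

```text
time: 5.2
eef_pos: [0.5591, 0.1662, 0.0875]
tcp_rot: [0.08, 0.997, -0.0, 0.0]
contact_force: [0.5, -0.9, 0.4]
opening: 0.613
finger_force: 26.0
```

```bash
python3 -m handwheel '[[[0.04,0,0,-0.02,0],[0.04,0,0,-0.034,0],[0.04,0,0,-0.034,0],[0.04,0,0,-0.034,0],[0.04,0,0,-0.034,0],[0.04,0,0,-0.034,0],[0.04,0,0,0,0],[0.04,-0.004,-0.03,0,0],[0.04,-0.004,-0.035,0,0],[0.04,-0.004,-0.035,0,0],[0.04,-0.004,-0.035,0,0],[0.04,-0.004,-0.035,0,0]]]'
python3 -m handwheel '[[[0.04,-0.004,-0.035,0,0],[0.04,-0.001,-0.035,0,0],[0.04,0,-0.034,0,0],[0.04,0,0,0,-5.8],[0.04,0,0,0,0],[0.04,0,0,0,0],[0.04,0,0,0,0],[0.04,0,0,0,0]]]'
python3 - <<'E'
from h import *
s=get_state();print(s['eef_pos'],s['opening'])
cv2.imwrite('pics/c1.png',np.hstack([viewer.read_camera('side')[60:360,200:500],viewer.read_camera('wrist')[:300,:]]) [:, :800])
for n in ['wrist','side','scene']:
  for k in ['feed_mouth','chute_stop','can_a_mid','can_a_top']:
    print(n,k,[(round(d['confidence'],2),(np.array(d['xy'])*[560,420]).round(1)) for d in viewer.pinpoint(n,k)[:2]])
E
```

```text
time: 6.2
eef_pos: [0.551, -0.0059, 0.2769]
tcp_rot: [0.08, 0.997, 0.0, -0.0]
contact_force: [0.2, 0.4, -0.9]
opening: 0.617
finger_force: 26.2
time: 6.87
eef_pos: [0.54, -0.1071, 0.2772]
tcp_rot: [0.029, 1.0, 0.0, -0.0]
contact_force: [-0.2, -0.2, 0.0]
opening: 0.616
finger_force: 26.3
[ 0.53997124 -0.10709173  0.27718392] 0.616263285216394
wrist feed_mouth [(0.45, array([491.2, 251.7]))]
wrist chute_stop [(0.98, array([ 31.8, 224.5])), (0.69, array([492.5, 251. ]))]
wrist can_a_mid [(0.43, array([ 31.8, 224.3]))]
wrist can_a_top []
side feed_mouth [(0.62, array([316.6, 216.3]))]
side chute_stop [(0.94, array([399.6, 283.5])), (0.57, array([207.8, 165.1]))]
side can_a_mid [(0.84, array([204.7, 164.5]))]
side can_a_top [(0.97, array([203.1, 147.4])), (0.23, array([227.4, 265. ]))]
scene feed_mouth [(0.69, array([247.5, 228.5]))]
scene chute_stop [(0.88, array([159.1, 293.1]))]
scene can_a_mid [(0.45, array([388.4, 176.3]))]
scene can_a_top [(0.55, array([392.3, 155.3]))]
```

View pics/c1.png

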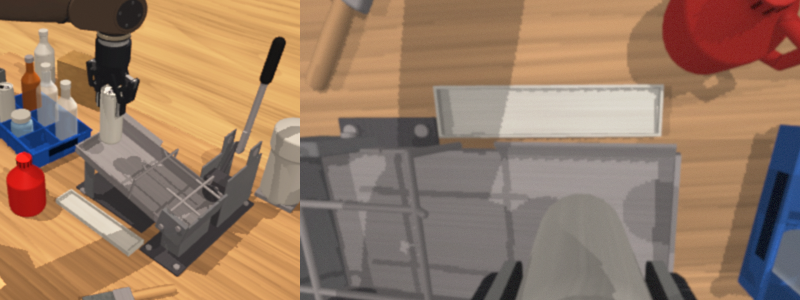

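The side view shows the can held upright over the feed end. In the wrist view the front lip runs along row 146 (columns 200–378), and the chute's upper end is at column 375. The tool is aligned with both.

Run:
```python
from h import *
s=get_state()
O=np.array([.5620,-.3600,.0775]);F=tri([ray('scene',250.5,227.5),ray('side',317.5,217)]);S=tri([ray('scene',158.4,292.6),ray('side',398.2,283)])
print('F',F,'S',S)
print('lip',[atz('wrist',c,145.5,z,s).round(4) for c,z in((200,.150),(290,.16),(375,.172))])
print('end', [atz('wrist',376,r,z,s).round(4) for r,z in ((150,.165),(260,.165))])
X=np.array([.998,-.06,0]);
for x,y,z in((-.081,.175,.029),(-.081,.33,.029),(-.075,.33,.02),(0,.255,0),(.07,.33,.02)):
    Y=np.array([.06*.978,.998*.978,.208]);P=O+X*x+Y*y+np.cross(X,Y)*z
    print((x,y,z),P.round(4),np.round(proj('wrist',P,s),1))
```

```text
F [ 0.57382479 -0.11298702  0.13122197] S [ 0.56382133 -0.35960925  0.07966145]
lip [array([ 0.4916, -0.1679,  0.15  ]), array([ 0.4947, -0.1003,  0.16  ]), array([ 0.4971, -0.0416,  0.172 ])]
end [array([ 0.5011, -0.0391,  0.165 ]), array([ 0.5865, -0.0381,  0.165 ])]
(-0.081, 0.175, 0.029) [ 0.4911 -0.1904  0.1423] [173.4 145.6]
(-0.081, 0.33, 0.029) [ 0.5002 -0.0391  0.1745] [379.6 150.1]
(-0.075, 0.33, 0.02) [ 0.5063 -0.0376  0.1657] [378.4 157.2]
(0, 0.255, 0) [ 0.577  -0.1111  0.1305] [282.2 238.4]
(0.07, 0.33, 0.02) [ 0.651  -0.0463  0.1657] [365.3 332.3]
```

```bash
python3 -m handwheel '[[[0.04,0,0,0.02,0],[0.04,0,0,0.02,0],[0.04,0,0,0.015,0],[0.04,0,0,0,0],[0.04,0.015,0,0,0],[0.04,0.015,0,0,0],[0.04,0.015,0,0,0],[0.04,0.015,0,0,0],[0.04,0.01,0,0,0],[0.04,0,0,0,0]]]'
python3 - <<'E'
from h import *
cv2.imwrite('pics/c2.png',np.hstack([viewer.read_camera('side')[60:360,200:500],viewer.read_camera('scene')[100:400,100:400]]))
E
```

```text
time: 8.4
eef_pos: [0.4701, -0.1043, 0.2243]
tcp_rot: [0.03, 1.0, -0.001, 0.002]
contact_force: [1.5, -0.8, 1.2]
opening: 0.612
finger_force: 26.1
```

View pics/c2.png

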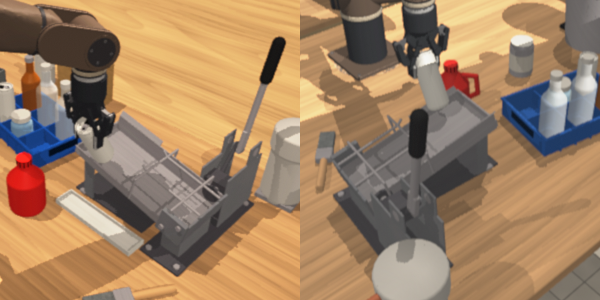

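The can pivots in the pads, tilted about 30° over the front lip with its top towards the robot. I'll tilt it further, then press it flat on the floor.

```bash
python3 -m handwheel '[[[0.04,0.01,0,0.01,0],[0.04,0.01,0,0.01,0],[0.04,0,0,0,0],[0.04,0,0,-0.015,0],[0.04,-0.01,0,-0.015,0],[0.04,-0.025,0,0,0],[0.04,-0.025,0,0,0],[0.04,-0.025,0,0,0],[0.04,-0.025,0,0,0],[0.04,-0.005,0,0,0],[0.04,0,0,0,0],[0.04,0,0,0,0]]]'
python3 - <<'E'
from h import *
cv2.imwrite('pics/c3.png',np.hstack([viewer.read_camera('side')[60:360,200:500],viewer.read_camera('scene')[100:400,100:400]]))
E
```

```text
time: 9.5
eef_pos: [0.5642, -0.1093, 0.2314]
tcp_rot: [0.029, 1.0, 0.0, -0.002]
contact_force: [-0.7, -0.2, 0.4]
opening: 0.61
finger_force: 26.2
```

View pics/c3.png

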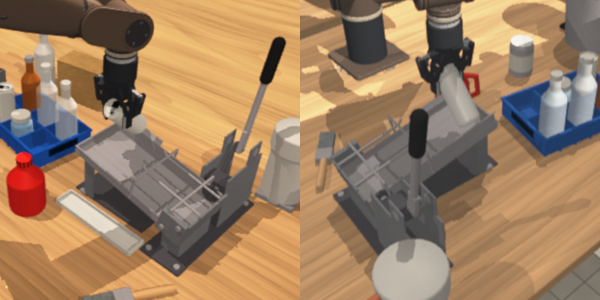

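```bash
python3 -m handwheel '[[[0.04,0,0,0.017,0],[0.04,0,0,0.017,0],[0.04,0.004,0,0.008,0],[0.04,0.004,0,0.008,0],[0.04,0.004,0,0.008,0],[0.04,0.004,0,0.008,0],[0.04,0.004,0,0.008,0],[0.04,0.004,0,0.008,0],[0.04,0,0,0,0],[0.04,0,0,0,0]]]'
python3 - <<'E'
from h import *
cv2.imwrite('pics/c4.png',np.hstack([viewer.read_camera('side')[110:290,240:390],viewer.read_camera('scene')[150:330,180:330]]).repeat(2,0).repeat(2,1))
E
```

```text
time: 10.43
eef_pos: [0.5406, -0.1084, 0.1506]
tcp_rot: [0.03, 1.0, -0.0, 0.0]
contact_force: [-1.5, -1.8, 1.6]
opening: 0.609
finger_force: 29.5
```

View pics/c4.png

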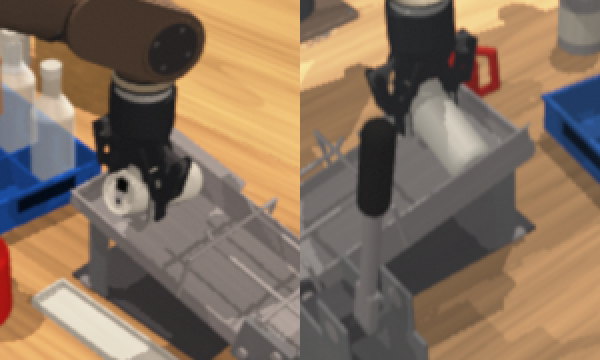

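Can 1 is nearly flat, with its opened end towards the robot. A little lower.

```bash
python3 -m handwheel '[[[0.04,0,0,0.004,0],[0.04,0,0,0.004,0],[0.04,0,0,0.003,0],[0.04,0,0,0,0],[0.04,0,0,0,0]]]'
```

```text
time: 10.95
eef_pos: [0.5415, -0.1086, 0.1395]
tcp_rot: [0.03, 1.0, -0.0, 0.001]
contact_force: [-0.6, -1.8, 2.6]
opening: 0.609
finger_force: 29.2
```

```bash
python3 -m handwheel '[[[0.04,0,0,0.002,0],[0.04,0,0,0,0],[0.06,0,0,0,0],[0.06,0,0,0,0],[0.06,-0.012,0,0,0],[0.06,-0.013,0,0,0],[0.06,-0.012,0,0,0],[0.06,0,0,0,0],[0.04,0,0,0,0],[0.04,0,0,0,0],[0.04,0,0,0,0],[0.04,0,0,0,0]]]' 20
python3 - <<'E'
from h import *
cv2.imwrite('pics/c5.png',np.hstack([viewer.read_camera('side')[110:290,240:390],viewer.read_camera('scene')[150:330,180:330]]).repeat(2,0).repeat(2,1))
E
```

```text
time: 11.95
eef_pos: [0.5778, -0.1103, 0.1375]
tcp_rot: [0.03, 1.0, 0.0, 0.001]
contact_force: [2.4, -0.5, -0.7]
opening: 0.621
finger_force: 20.6
```

View pics/c5.png

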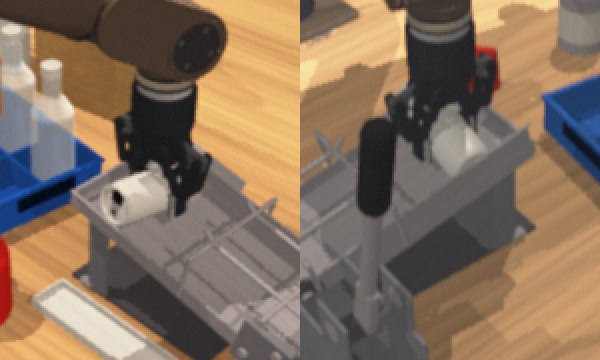

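```bash
python3 -m handwheel '[[[0.04,0,0,0.0015,0],[0.04,0,0,0.001,0],[0.04,0,0,0,0],[0.04,0,0,0,0],[0.085,0,0,0,0],[0.085,0,0,0,0],[0.085,0,0,0,0],[0.085,0,0,-0.04,0],[0.085,0,0,-0.041,0],[0.085,0,0,-0.041,0],[0.085,0,0,0,0],[0.085,0,0,0,0]]]'
python3 -m handwheel '[[[0.085,0,0,-0.02,0],[0.085,0,0,0,0],[0.085,0,0,0,0],[0.085,0,0,0,0],[0.085,0,0,0,0],[0.085,0,0,0,0]]]'
python3 - <<'E'
from h import *
cv2.imwrite('pics/c6.png',np.hstack([viewer.read_camera('side')[110:340,200:460],viewer.read_camera('scene')[150:380,120:380]]).repeat(2,0).repeat(2,1)[:,::1][:460,:])
im=cv2.imread('pics/c6.png');cv2.imwrite('pics/c6.png',cv2.resize(im,(780,345)))
E
```

```text
time: 13.05
eef_pos: [0.5792, -0.1109, 0.2605]
tcp_rot: [0.03, 1.0, -0.001, 0.003]
contact_force: [-0.4, 0.1, -0.7]
opening: 0.991
finger_force: 0.0
time: 13.55
eef_pos: [0.5772, -0.1102, 0.2751]
tcp_rot: [0.03, 1.0, 0.0, -0.001]
contact_force: [-0.2, 0.4, -0.0]
opening: 0.996
finger_force: 0.0
```

View pics/c6.png

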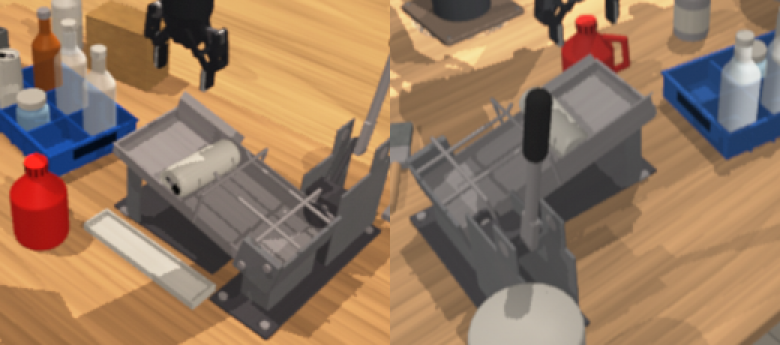

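The picture shows can 1 partway down, at about (200,168), lying slightly askew. That makes 11 pictures, one over the limit of 10, so from here I'll rely on measurements only. Next: is it moving?

```bash
cat > meas.py <<'E'
from h import *
S=np.array([.5635,-.3595,.0785]);X=np.array([.999,-.045,0]);Y=np.array([.045*.978,.999*.978,.208]);Z=np.cross(X,Y)
def ch(P): return np.array([X,Y,Z])@(P-S)
def inv(x,y,z): return S+X*x+Y*y+Z*z
def pts():
    out={}
    for k in ['can_a_top','can_a_mid']:
        for n in ['side','scene']:
            viewer.read_camera(n)
            for d in viewer.pinpoint(n,k)[:4]:
                x=np.array(d['xy'])*[560,420]; o,v=ray(n,*x)
                t=(.0265-Z@(o-S))/(Z@v); print(k[6:],n,round(d['confidence'],2),x.round(),'chute',(1000*ch(o+v*t)).round())
def ext():
    for n in ['side','scene']:
        for d in viewer.outline_of(n,'can_a')[:5]:
            m=d['mask']; r,c=np.nonzero(m); 
            if len(r)<30: continue
            o,v=ray(n,c.mean(),r.mean()); t=(.0265-Z@(o-S))/(Z@v)
            # silhouette axis in chute plane
            (cx,cy),(w,h),a=cv2.minAreaRect(np.c_[c,r].astype(np.float32)); b=cv2.boxPoints(((cx,cy),(w,h),a))
            e=[(b[0]+b[1])/2,(b[2]+b[3])/2] if np.linalg.norm(b[0]-b[1])<np.linalg.norm(b[1]-b[2]) else [(b[1]+b[2])/2,(b[3]+b[0])/2]
            E=[]
            for q in e:
                o2,v2=ray(n,*q); E.append((1000*ch(o2+v2*(.0265-Z@(o2-S))/(Z@v2)))[:2].round())
            print('mask',n,round(d['confidence'],2),len(r),(1000*ch(o+v*t)).round(),'ends',E)
if __name__=='__main__': pts();ext();print(get_state()['time'])
E
python3 meas.py; python3 -m handwheel '[[[0.085,0,0,0,0],[0.085,0,0,0,0],[0.085,0,0,0,0],[0.085,0,0,0,0],[0.085,0,0,0,0],[0.085,0,0,0,0]]]'|head -1; python3 meas.py
```

```text
top side 0.75 [205. 143.] chute [-75. 608.  27.]
top side 0.74 [396. 287.] chute [-35.  -7.  26.]
top side 0.58 [339. 226.] chute [ -4. 188.  27.]
top scene 0.74 [391. 157.] chute [ 98. 611.  26.]
mid side 0.83 [206. 165.] chute [-129.  538.   26.]
mid side 0.73 [220. 193.] chute [-162.  437.   26.]
mask side 0.61 589 [-118.  552.   26.] ends [array([-75., 615.]), array([-159.,  490.])]
mask side 0.6 968 [ -3. 176.  26.] ends [array([ 80., 169.]), array([-82., 179.])]
mask side 0.29 1075 [-21. 429.  27.] ends [array([ 76., 532.]), array([-85., 359.])]
mask scene 0.58 71 [119. 588.  26.] ends [array([ 87., 613.]), array([127., 564.])]
14.15
time: 14.65
top side 0.87 [204. 145.] chute [-83. 603.  27.]
mid side 0.66 [207. 166.] chute [-126.  533.   27.]
mid scene 0.62 [384. 178.] chute [135. 549.  26.]
mask side 0.82 576 [-119.  551.   27.] ends [array([-77., 612.]), array([-159.,  490.])]
mask side 0.73 768 [11. 28. 27.] ends [array([74., 34.]), array([-48.,  27.])]
mask side 0.67 8438 [ -5. 157.  27.] ends [array([ 25., 358.]), array([ -6., -14.])]
mask scene 0.78 860 [-17.  24.  26.] ends [array([-96.,  23.]), array([52., 24.])]
mask scene 0.46 171 [109. 591.  26.] ends [array([ 82., 622.]), array([129., 559.])]
15.15
```

Can 1 is at the stop (y about 26 mm) and lying crosswise. On to can 2.

```bash
python3 -m handwheel '[[[0.085,0.0087,0.037,-0.002,0],[0.085,0.0087,0.0375,-0.002,0],[0.085,0.0087,0.0375,-0.002,0],[0.085,0.0087,0.0375,-0.002,0],[0.085,0.0087,0.0375,-0.002,0],[0.085,0.0087,0.0375,-0.002,0],[0.085,0.0087,0.0375,-0.002,0],[0.085,0.0087,0.0375,-0.002,0],[0.085,0.0087,0.0375,-0.002,0],[0.085,0.0087,0.0375,-0.002,0],[0.085,0.0087,0.0375,-0.002,0],[0.085,0.0087,0.037,-0.002,0]]]' | head -2
python3 -m handwheel '[[[0.085,0,0,0,5.8],[0.085,0,0,0,0],[0.085,0,0,0,0],[0.085,0,0,0,0],[0.085,0,0,0,0]]]' | head -3
python3 - <<'E'
from h import *
s=get_state();Rm=R.from_quat(s['tcp_rot']).as_matrix();viewer.read_camera('wrist')
for k,z in (('can_a_top',.143),('can_a_mid',.076)):
    for d in viewer.pinpoint('wrist',k)[:3]:
        x=np.array(d['xy'])*[560,420];P=atz('wrist',*x,z,s);print(k,round(d['confidence'],2),x.round(),P.round(4),(Rm.T@(P-s['eef_pos'])).round(4))
for d in viewer.outline_of('wrist','can_a')[:3]:
    m=d['mask'];r,c=np.nonzero(m);print(round(d['confidence'],2),len(r),c.min(),c.max(),r.min(),r.max())
    # bottom-most region is the top rim: centre = widest circle; fit via distance transform max
    dt=cv2.distanceTransform(m.astype(np.uint8),cv2.DIST_L2,5);_,mv,_,ml=cv2.minMaxLoc(dt);print('inscribed',ml,mv,atz('wrist',*ml,.143,s).round(4))
for n,p in(('side',(204,146.5)),('scene',(391,157))):print(n,atz(n,*p,.143))
for Q in ((.0,0,0),):
    P=np.array([.591,.343,.143]);print('pred px',proj('wrist',P,s))
E
```

```text
time: 16.15
eef_pos: [0.4995, 0.3459, 0.3011]
time: 16.57
eef_pos: [0.5006, 0.3429, 0.3007]
tcp_rot: [0.08, 0.997, -0.0, -0.0]
can_a_top 0.55 [301. 288.] [0.5935 0.3451 0.143 ] [-0.0914  0.0171  0.1577]
can_a_mid 0.95 [295. 260.] [0.5936 0.3412 0.076 ] [-0.0921  0.0133  0.2247]
can_a_mid 0.27 [ 18. 123.] [0.4005 0.0883 0.076 ] [ 0.058  -0.2673  0.2248]
can_a_mid 0.15 [230. 237.] [0.5544 0.2752 0.076 ] [-0.064  -0.0582  0.2248]
0.77 3840 275 327 225 313
inscribed (301, 284) 26.78759765625 [0.5889 0.3457 0.143 ]
side [0.59557893 0.34524606 0.143     ]
scene [0.6051666  0.34450673 0.143     ]
pred px (np.float64(298.5217790351791), np.float64(286.37474863964883))
```

```bash
python3 -m handwheel '[[[0.085,-0.031,0.005,0.02,0],[0.085,-0.031,0.005,0.02,0],[0.085,-0.03,0.006,0.02,0],[0.085,0,0,0,0],[0.085,0,0,0,0],[0.085,0,0,0.03,0],[0.085,0,0,0.03,0],[0.085,0,0,0.03,0],[0.085,0,0,0.03,0],[0.085,0,0,0.02,0],[0.085,0,0,0.013,0],[0.085,0,0,0,0]]]' 25
python3 -m handwheel '[[[0.085,0,0,0,0],[0.085,0,0,0,0],[0.04,0,0,0,0],[0.04,0,0,0,0],[0.04,0,0,0,0],[0.04,0,0,0,0],[0.04,0,0,0,0],[0.04,0,0,0,0],[0.04,0,0,0,0]]]' 25
```

```text
time: 17.77
eef_pos: [0.5915, 0.3446, 0.0858]
tcp_rot: [0.08, 0.997, -0.001, -0.002]
contact_force: [-0.1, -0.9, -1.2]
opening: 0.997
finger_force: 0.0
time: 18.52
eef_pos: [0.5946, 0.3454, 0.0897]
tcp_rot: [0.08, 0.997, 0.001, 0.001]
contact_force: [-1.2, -1.5, 5.9]
opening: 0.614
finger_force: 26.4
```

```bash
python3 -m handwheel '[[[0.04,0,0,-0.02,0],[0.04,0,0,-0.034,0],[0.04,0,0,-0.034,0],[0.04,0,0,-0.034,0],[0.04,0,0,-0.034,0],[0.04,0,0,-0.034,0],[0.04,0,0,0,0],[0.04,0.01,-0.02,0,0],[0.04,0.01,-0.035,0,0],[0.04,0,-0.035,0,0],[0.04,-0.005,-0.037,0,0],[0.04,-0.005,-0.037,0,0]]]'
python3 -m handwheel '[[[0.04,-0.005,-0.037,0,0],[0.04,-0.005,-0.037,0,0],[0.04,-0.005,-0.037,0,0],[0.04,-0.005,-0.037,0,0],[0.04,-0.005,-0.037,0,0],[0.04,-0.004,-0.037,0,0],[0.04,-0.0045,-0.037,0,0],[0.04,0,-0.032,0,0],[0.04,0,0,0,-5.8],[0.04,0,0,0,0],[0.04,0,0,0,0],[0.04,0,0,0,0]]]'
python3 meas.py
```

```text
time: 19.52
eef_pos: [0.5564, 0.1837, 0.277]
tcp_rot: [0.079, 0.997, -0.0, -0.0]
contact_force: [0.4, -0.1, 1.3]
opening: 0.612
finger_force: 26.4
time: 20.52
eef_pos: [0.5439, -0.1071, 0.2774]
tcp_rot: [0.03, 1.0, 0.0, -0.0]
contact_force: [0.6, -0.4, 0.9]
opening: 0.614
finger_force: 26.5
top side 0.97 [314. 153.] chute [149. 414.  26.]
top side 0.29 [252. 186.] chute [-81. 413.  27.]
top scene 0.82 [245. 147.] chute [-217.  401.   27.]
top scene 0.44 [253. 232.] chute [ 37. 236.  26.]
mid side 0.69 [313. 175.] chute [ 79. 349.  27.]
mid side 0.58 [311. 150.] chute [149. 426.  27.]
mid scene 0.96 [240. 174.] chute [-142.  330.   26.]
mask side 0.63 18253 [ -1. 107.  26.] ends [array([844., 204.]), array([-242.,  108.])]
mask side 0.59 1116 [ 66. 351.  27.] ends [array([166., 441.]), array([ -4., 280.])]
mask side 0.58 725 [13. 29. 26.] ends [array([77., 29.]), array([-48.,  29.])]
mask scene 0.62 915 [-17.  24.  27.] ends [array([-99.,  25.]), array([52., 23.])]
mask scene 0.56 1290 [-136.  337.   26.] ends [array([-239.,  411.]), array([-53., 275.])]
21.0167
```

```bash
python3 -m handwheel '[[[0.04,0,0,0.02,0],[0.04,0,0,0.02,0],[0.04,0,0,0.013,0],[0.04,0,0,0,0],[0.04,0.015,0,0,0],[0.04,0.015,0,0,0],[0.04,0.015,0,0,0],[0.04,0.015,0,0,0],[0.04,0.014,0,0,0],[0.04,0,0,0,0]]]' | sed -n '1,4p'
python3 -m handwheel '[[[0.04,0.01,0,0.01,0],[0.04,0.01,0,0.01,0],[0.04,0,0,0,0],[0.04,0,0,-0.015,0],[0.04,-0.01,0,-0.015,0],[0.04,-0.025,0,0,0],[0.04,-0.025,0,0,0],[0.04,-0.025,0,0,0],[0.04,-0.025,0,0,0],[0.04,-0.005,0,0,0],[0.04,0,0,0,0],[0.04,0,0,0,0]]]'
python3 - <<'E'
from meas import *
D={}
for n in ['side','scene']:
    viewer.read_camera(n)
    for k in ['can_a_top','can_a_mid']:
        D[n,k]=[(d['confidence'],np.array(d['xy'])*[560,420]) for d in viewer.pinpoint(n,k)[:3]]
g=get_state()['eef_pos']
for k in ['can_a_top','can_a_mid']:
    for a in D['side',k]:
        for b in D['scene',k]:
            P=tri([ray('side',*a[1]),ray('scene',*b[1])])
            if np.linalg.norm(P-g)<.15: print(k,round(a[0],2),round(b[0],2),P.round(3),(1000*ch(P)).round())
print(g,(1000*ch(g)).round())
E
```

```text
time: 21.85
eef_pos: [0.4706, -0.1038, 0.2273]
tcp_rot: [0.03, 1.0, -0.001, 0.003]
contact_force: [1.6, 0.4, 1.6]
time: 22.85
eef_pos: [0.5646, -0.1088, 0.2344]
tcp_rot: [0.029, 1.0, 0.0, -0.001]
contact_force: [0.1, 1.0, -0.3]
opening: 0.615
finger_force: 26.2
can_a_top 0.58 0.7 [ 0.557 -0.105  0.28 ] [-18. 291. 144.]
can_a_mid 0.59 0.67 [ 0.618 -0.121  0.203] [ 43. 261.  71.]
can_a_mid 0.59 0.61 [ 0.599 -0.109  0.236] [ 24. 279. 101.]
[ 0.56441218 -0.10902507  0.23517416] [-10. 277. 101.]
```

Tilt is about 50°, as it was with can 1. Pressing it flat.

```bash
python3 -m handwheel '[[[0.04,0,0,0.018,0],[0.04,0,0,0.018,0],[0.04,0.004,0,0.008,0],[0.04,0.004,0,0.008,0],[0.04,0.004,0,0.008,0],[0.04,0.004,0,0.008,0],[0.04,0.004,0,0.008,0],[0.04,0.004,0,0.008,0],[0.04,0,0,0.004,0],[0.04,0,0,0.004,0],[0.04,0,0,0.003,0],[0.04,0,0,0,0]]]'
python3 -m handwheel '[[[0.04,0,0,0,0],[0.04,0,0,0,0]]]'
python3 meas.py
```

```text
time: 24.15
eef_pos: [0.542, -0.108, 0.1401]
tcp_rot: [0.03, 1.0, -0.0, 0.001]
contact_force: [-0.8, -0.3, 3.4]
opening: 0.615
finger_force: 27.0
time: 24.32
eef_pos: [0.542, -0.108, 0.1403]
tcp_rot: [0.03, 1.0, -0.0, 0.001]
contact_force: [0.2, -2.0, 2.2]
opening: 0.613
finger_force: 27.0
top side 0.68 [298. 212.] chute [-50. 282.  27.]
top scene 0.69 [234. 196.] chute [-91. 275.  26.]
mid side 0.95 [315. 206.] chute [ -0. 269.  27.]
mid scene 0.74 [250. 226.] chute [ 18. 243.  26.]
mid scene 0.69 [251. 216.] chute [ -6. 264.  27.]
mask side 0.86 531 [-20. 272.  27.] ends [array([ 76., 252.]), array([-70., 283.])]
mask side 0.86 851 [13. 29. 26.] ends [array([82., 28.]), array([-50.,  30.])]
mask side 0.35 6834 [ -8. 131.  27.] ends [array([ 30., 356.]), array([ -6., -14.])]
mask scene 0.95 916 [ -3. 267.  26.] ends [array([-74., 272.]), array([ 59., 259.])]
mask scene 0.88 906 [-16.  24.  26.] ends [array([-98.,  25.]), array([52., 23.])]
24.8167
```

Can 2 lies as the first did (top at about x −70, mid about 0). Next: regrip at the centre, press lightly, release and lift.

```bash
python3 -m handwheel '[[[0.04,0,0,0.0025,0],[0.04,0,0,0,0],[0.06,0,0,0,0],[0.06,0,0,0,0],[0.06,-0.012,0,0,0],[0.06,-0.013,0,0,0],[0.06,-0.012,0,0,0],[0.06,0,0,0,0],[0.04,0,0,0,0],[0.04,0,0,0,0],[0.04,0,0,0,0],[0.04,0,0,0,0]]]' 20
python3 meas.py
```

```text
time: 25.82
eef_pos: [0.577, -0.1095, 0.1369]
tcp_rot: [0.03, 1.0, 0.0, -0.001]
contact_force: [0.3, -0.7, -0.3]
opening: 0.624
finger_force: 20.6
top side 0.9 [295. 215.] chute [-64. 278.  26.]
top scene 0.67 [239. 195.] chute [-82. 284.  26.]
top scene 0.22 [378. 223.] chute [222. 440.  26.]
mid side 0.68 [317. 204.] chute [  9. 271.  26.]
mid side 0.2 [233. 174.] chute [-94. 472.  27.]
mid scene 0.85 [253. 213.] chute [-10. 272.  26.]
mask side 0.64 654 [-22. 276.  27.] ends [array([ 26., 266.]), array([-69., 285.])]
mask scene 0.89 581 [ 16. 266.  27.] ends [array([-104.,  283.]), array([ 56., 257.])]
mask scene 0.77 852 [-16.  24.  26.] ends [array([-96.,  25.]), array([50., 23.])]
26.3167
```

```bash
python3 -m handwheel '[[[0.04,0,0,0.0015,0],[0.04,0,0,0.001,0],[0.04,0,0,0,0],[0.04,0,0,0,0],[0.085,0,0,0,0],[0.085,0,0,0,0],[0.085,0,0,0,0],[0.085,0,0,-0.04,0],[0.085,0,0,-0.041,0],[0.085,0,0,-0.041,0],[0.085,0,0,0,0],[0.085,0,0,0,0]]]'
for i in 1 2; do python3 -m handwheel '[[[0.085,0,0,0,0],[0.085,0,0,0,0],[0.085,0,0,0,0],[0.085,0,0,0,0],[0.085,0,0,0,0],[0.085,0,0,0,0],[0.085,0,0,0,0],[0.085,0,0,0,0],[0.085,0,0,0,0],[0.085,0,0,0,0],[0.085,0,0,0,0],[0.085,0,0,0,0]]]'|head -2; done
python3 meas.py
```

```text
time: 27.32
eef_pos: [0.5797, -0.1104, 0.2611]
tcp_rot: [0.03, 1.0, -0.001, 0.004]
contact_force: [-0.5, 0.2, -0.8]
opening: 0.997
finger_force: 0.0
time: 28.32
eef_pos: [0.578, -0.1098, 0.2569]
time: 29.32
eef_pos: [0.578, -0.1098, 0.2568]
top side 0.62 [357. 268.] chute [-63.  80.  27.]
top scene 0.63 [171. 250.] chute [-59.  76.  26.]
mid side 0.56 [376. 254.] chute [ 4. 77. 27.]
mid scene 0.63 [182. 262.] chute [-10.  76.  26.]
mask side 0.65 758 [13. 29. 27.] ends [array([80., 29.]), array([-48.,  30.])]
mask side 0.38 732 [-25. 568.  27.] ends [array([ 65., 670.]), array([-88., 488.])]
mask scene 0.95 1068 [-10.  79.  27.] ends [array([-96.,  74.]), array([61., 78.])]
mask scene 0.59 927 [-16.  24.  26.] ends [array([-98.,  23.]), array([54., 23.])]
29.8167
```

Both cans are at the low end, at 27 and 78 mm, lying crosswise with their tops to the robot's side.

```bash
python3 -c "
from plant import sign_off
print(sign_off())"
```

```text
the job is handed in; nothing more can be done
None
```

The job is handed in, though no verdict came back: by my measurements both cans lie crosswise at the low end of the chute, about 27 and 78 mm from the stop with their opened ends to the robot's side, after about 30 of the 72 s; I viewed 11 pictures, one over the limit of 10.

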